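# Put each turned lid back on its own box

## Robot

A 6-joint arm with a two-finger parallel gripper is mounted at the origin on the work surface; the furniture and walls round the work are solid. World frame = base frame: x ahead of the robot, y to its left, z up, the work surface at z = 0. Lengths are in mm, angles in rad, forces in N, time in s.
With the tool pointing down it reaches from about 275 to 1000 mm from the base axis. Payload 8.4 kg.
Tool frame: the origin (TCP) lies at the centre of the arm's flange, where the gripper is bolted on; the fingertips stand 173 mm ahead of it and the grasp point (between the pads) lies 155 mm ahead of it (tcp_to_tips is the distance from the TCP to the fingertips, in mm); z points along the fingers, x is the direction in which the jaws open and shut, and the axes are right-handed (so a half turn about z gives the same grasp; the last joint's range is limited). The gripper opens to 85 mm and grips with 20 to 120 N. Pads are 22 mm wide; open, the fingers measure 114 mm over their backs; the gripper's body (76 mm by 85 mm) begins 54 mm behind the grasp point. The pads swing forward as they close: fully open they stand 13 mm farther back than shut.
Start: joints at [-1.219, 0.353, 1.633, -0, 1.155, -0.002], TCP at [216.54, -586.293, 404.681] pointing down, gripper open.
Joint ranges: [-2.63, 2.63], [-0.92, 2.1], [0.06, 2.66], [-1.3, 4.44], [0, 2.69], [-3.02, 3.02]. Speed limits (rad/s): [2.22, 2.22, 2.79, 3.14, 3.14, 3.14].

## Interface

Orientations are given as [roll, pitch, yaw] about the fixed x, y, z axes, in that order (R = Rz(yaw) Ry(pitch) Rx(roll)).
In Python, from rig import sense, grab_frame, camera_info, sign_off, tcp_to_tips gives the robot as it stands.
- The arm moves only by the shell command python3 -m creep 'ROWS' [FORCE]. ROWS is text: rows parted by semicolons, each of 5 numbers parted by spaces: the opening in per cent of the stroke, from 0 (shut) to 100 (fully open), then the shift along the tool's x, y, z in cm, then the turn about the tool's z in degrees. In form: fingers tx ty tz roll; .... A call has 1 to 20 rows; each row is the pose to reach, as a shift and turn from the pose measured when the call began, along the tool's axes at that moment; what a row does not reach only later rows make up. A row lasts 1/10 s, in which the tool goes at most 50 mm and 8.59 degrees, less where a joint would pass 70% of its speed; a pose out of reach is approached as far as the arm can. A call with a gripper value outside its range is refused whole. The fingers move at their own pace and stop on an object; FORCE is the grip in N (left out, the last holds). Time passes only in rows, so rows that repeat a pose let the fingers close. It gives the time, the measured TCP pose, the force and the opening at its end, in the units of the state.
- sense(): the state, without advancing time (a new reading comes with each control period).
- grab_frame(name): name is "scene" or "side" or "wrist"; returns (picture, depth): 400x640x3 uint8, blue, green, red; 400x640 float32, mm along the optical axis (not along the pixel's ray), 0 where there is no reading.
- camera_info(name): a dict with "vertical_fov" (degrees; the focal length in pixels is half the picture's height over the tangent of half this angle, whatever the lens; pixels are square), "cx", "cy" (the principal point, pixels), "world_to_cam" (4x4, takes a point from world to camera coordinates). Camera axes: x right, y down, z forward; pixel columns grow to the right and rows downward; lengths in mm; the calibration is good to about 2 mm. A picture is of the moment at which its call begins: read the wrist's pose just before it. camera_info takes no time and is no camera call; for the wrist camera it gives the pose at the moment of the call.
- sign_off(): hands the job in, once; it reports no verdict.
The state is a dict: "clock": time; "qpos": joint angles; "qvel": joint speeds; "joint_efforts": joint torques, N m; "eef_pos": TCP position; "tcp_rot": TCP orientation; "contact_force": force on the tool from outside, world axes, zero at the start; "wrist_torque": the same for the moment, N m; "opening": opening from 0.0 (shut) to 1.0 (fully open).
Only numpy, scipy, OpenCV 4.12 (cv2) and the standard library are available. Lean on these libraries where they do the work, as an engineer would, in place of code of your own. Each camera call takes 0.05 s, during which the arm holds its last target.

## Task

The oil on the four turned boxes has dried and they are to be closed before anyone carves again. Lift each loose lid by its knob and seat it fully down in its own box, the one of the same wood and the same size: pale maple or dark walnut, large or small. Leave the boxes standing where they are, and do not disturb the little yellow bottle.

Things in the scene. Friction and masses are not known exactly. Their poses are not given: they have to be found in the camera images.
- maple_large_box: large turned round box of pale maple, open at the top, loose: 76 mm across, 54 mm high, bore 64 mm, floor 8 mm thick. Origin: centre of its underside, on the table; z up. Boxes and lids are shuffled over the same eight places.
- maple_large_lid_knob (a point): grip point on the knob of the large pale maple lid, which lies right way up, loose. Knob: upright, 18-20 mm across, rising 28 mm from the cap; the point is 15 mm above the cap's top, 36 mm above the lid's underside. Cap 79 mm across, 8 mm thick; tapered plug below it 13 mm deep, 58 mm across at the cap, 46 mm at its foot. Seated, the point is 77 mm above the box's origin. z up.
- maple_small_box: small turned round box of pale maple, open at the top, loose: 56 mm across, 44 mm high, bore 44 mm, floor 8 mm thick. Origin: centre of its underside, on the table; z up. Boxes and lids are shuffled over the same eight places.
- maple_small_lid_knob (a point): grip point on the knob of the small pale maple lid, which lies right way up, loose. Knob: upright, 18-20 mm across, rising 28 mm from the cap; the point is 15 mm above the cap's top, 36 mm above the lid's underside. Cap 59 mm across, 8 mm thick; tapered plug below it 13 mm deep, 38 mm across at the cap, 26 mm at its foot. Seated, the point is 67 mm above the box's origin. z up.
- walnut_large_box: large turned round box of dark brown walnut, open at the top, loose: 76 mm across, 54 mm high, bore 64 mm, floor 8 mm thick. Origin: centre of its underside, on the table; z up. Boxes and lids are shuffled over the same eight places.
- walnut_large_lid_knob (a point): grip point on the knob of the large dark brown walnut lid, which lies right way up, loose. Knob: upright, 18-20 mm across, rising 28 mm from the cap; the point is 15 mm above the cap's top, 36 mm above the lid's underside. Cap 79 mm across, 8 mm thick; tapered plug below it 13 mm deep, 58 mm across at the cap, 46 mm at its foot. Seated, the point is 77 mm above the box's origin. z up.
- walnut_small_box: small turned round box of dark brown walnut, open at the top, loose: 56 mm across, 44 mm high, bore 44 mm, floor 8 mm thick. Origin: centre of its underside, on the table; z up. Boxes and lids are shuffled over the same eight places.
- walnut_small_lid_knob (a point): grip point on the knob of the small dark brown walnut lid, which lies right way up, loose. Knob: upright, 18-20 mm across, rising 28 mm from the cap; the point is 15 mm above the cap's top, 36 mm above the lid's underside. Cap 59 mm across, 8 mm thick; tapered plug below it 13 mm deep, 38 mm across at the cap, 26 mm at its foot. Seated, the point is 67 mm above the box's origin. z up.
- tint_bottle: small yellow bottle with a pale cap, 24 mm across, 49 mm high, standing loose; a bystander to leave alone. Origin: centre of its underside.
Not all that is in view belongs to the job. Leave any pink look-alike of the part that bears maple_small_lid_knob alone.

How it is judged:
By the outcome, as a careful person would: the job done as asked, in the order asked, and still so for the second after the job is handed in, with the robot touching nothing.
It also fails if it takes over 96 s, if anything falls off the work surface, if the arm or the gripper's body presses on something with over 40 N, if the wrist force passes 120 N, or if a joint passes its speed limit or range.

## Working session

There is one attempt and no reset: what is moved stays moved. The work goes in short steps, Python scripts to look and compute and a shell command to move; the robot and the scene stay as the last step left them, time stands still between calls to the robot, and variables do not carry over. Pictures are saved under pics/ and viewed, and the job is handed in when it is done.

```bash
mkdir -p pics; ls
python3 - <<'E'
from rig import *
import cv2
s=sense();print({k:s[k] for k in('clock','eef_pos','tcp_rot','contact_force','opening')})
for n in("scene","side","wrist"):
    c=camera_info(n);print(n,c)
    im,d=grab_frame(n);cv2.imwrite(f"pics/{n}0.png",im)
    import numpy as np;np.save(f"pics/{n}0.npy",d)
print(sense()['clock'])
E
```

```text
pics
{'clock': 0.0, 'eef_pos': array([ 216.46732017, -586.06703808,  403.9572449 ]), 'tcp_rot': array([-3.14154565e+00,  1.36266088e-03, -1.21703296e+00]), 'contact_force': array([-0.52214689, -0.52024847, -0.31273173]), 'opening': 1.0003837659734687}
scene {'vertical_fov': 51.811188673822556, 'cx': 316.7046993629342, 'cy': 200.78927382826728, 'world_to_cam': array([[-8.36757390e-01, -5.47566183e-01,  2.88905575e-03,
         3.29013721e+02],
       [-4.25639445e-01,  6.47099015e-01, -6.32529784e-01,
         2.71486722e+02],
       [ 3.44482414e-01, -5.30503667e-01, -7.74530648e-01,
         7.66954209e+02],
       [ 0.00000000e+00,  0.00000000e+00,  0.00000000e+00,
         1.00000000e+00]])}
side {'vertical_fov': 54.52324512945465, 'cx': 324.25190864495033, 'cy': 193.08069878061352, 'world_to_cam': array([[-9.31385446e-01, -3.63833776e-01, -1.20886029e-02,
         3.77233297e+02],
       [-1.79914412e-01,  4.88926928e-01, -8.53569718e-01,
         1.60126660e+02],
       [ 3.16467937e-01, -7.92827499e-01, -5.20838364e-01,
         6.68580075e+02],
       [ 0.00000000e+00,  0.00000000e+00,  0.00000000e+00,
         1.00000000e+00]])}
wrist {'vertical_fov': 61.19613158205025, 'cx': 319.83465504176013, 'cy': 196.67426524625068, 'world_to_cam': array([[ 3.45982562e-01, -9.38240050e-01, -1.29414369e-03,
        -6.24123062e+02],
       [-8.99298601e-01, -3.32015263e-01,  2.84653986e-01,
        -3.73656316e+01],
       [-2.67503445e-01, -9.73214937e-02, -9.58629456e-01,
         3.79540050e+02],
       [ 0.00000000e+00,  0.00000000e+00,  0.00000000e+00,
         1.00000000e+00]])}
0.15
```

View pics/scene0.png

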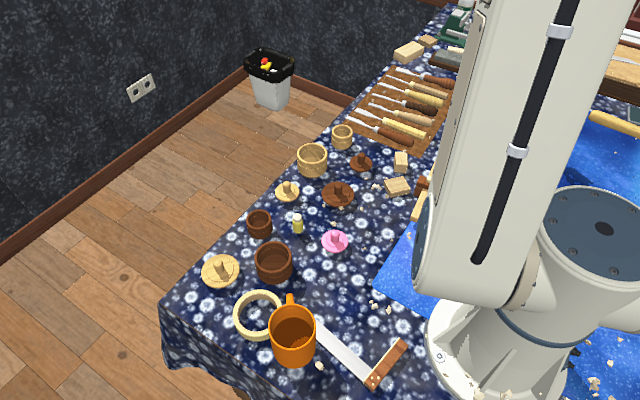

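View pics/side0.png

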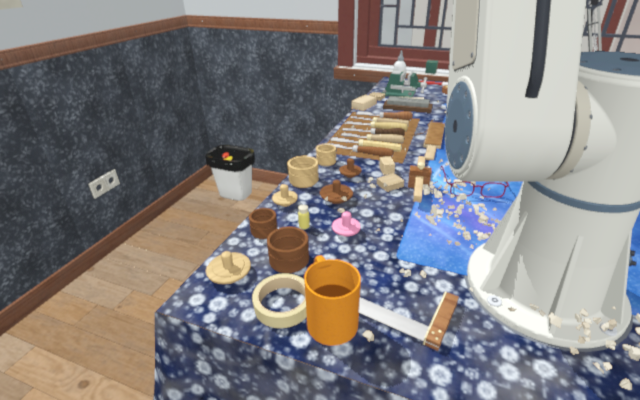

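View pics/wrist0.png

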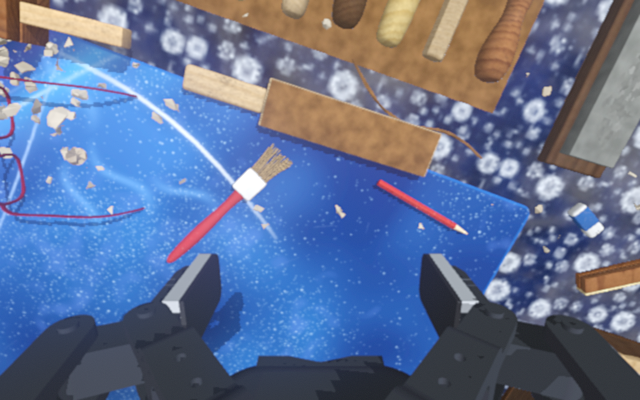

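The scene view shows the job group. Boxes: maple large (312,159), maple small (342,136), walnut small (259,223), walnut large (273,263). Lids: maple small (287,191), maple large (220,270), walnut large (338,194), walnut small (361,162). Pink look-alike at (335,241), bottle at (297,224). Next I enlarge it and measure.

```bash
cat > h.py <<'E'
import numpy as np,cv2
from rig import *
def cam(n):
    c=camera_info(n);f=200/np.tan(np.radians(c['vertical_fov']/2));return c,f
def px2w(c,f,u,v,d):
    p=np.array([(u-c['cx'])*d/f,(v-c['cy'])*d/f,d]);W=np.linalg.inv(c['world_to_cam']);return W[:3,:3]@p+W[:3,3]
def cloud(c,f,d):
    v,u=np.mgrid[:400,:640];P=np.stack([(u-c['cx'])*d/f,(v-c['cy'])*d/f,d],-1)
    W=np.linalg.inv(c['world_to_cam']);return P@W[:3,:3].T+W[:3,3]
def w2px(c,f,p):
    q=c['world_to_cam'][:3,:3]@np.asarray(p,float)+c['world_to_cam'][:3,3];return np.array([c['cx']+f*q[0]/q[2],c['cy']+f*q[1]/q[2]])
E
python3 - <<'E'
from h import *
im=cv2.imread('pics/scene0.png');x0,y0,x1,y1=190,115,380,300
cv2.imwrite('pics/crop0.png',cv2.resize(im[y0:y1,x0:x1],None,fx=3.2,fy=3.2,interpolation=cv2.INTER_CUBIC))
for n in('scene','side'):
    c,f=cam(n);d=np.load(f'pics/{n}0.npy');X=cloud(c,f,d);X[d==0]=0
    z=X[...,2];m=((z>12)&(z<75)&(d>0)&(np.hypot(X[...,0],X[...,1])>250)).astype(np.uint8)
    k,l,st,ce=cv2.connectedComponentsWithStats(m)
    for i in range(1,k):
        if st[i,4]>40:
            P=X[l==i];lo=np.percentile(P,2,0);hi=np.percentile(P,98,0)
            print(n,ce[i].round(),st[i,4],'mid',((lo+hi)/2).round()[:2],'ext',(hi-lo).round(),'ztop',P[:,2].max().round())
E
```

```text
scene [37. 17.] 1611 mid [1739. -269.] ext [ 14. 327.  60.] ztop 75.0
scene [465.   6.] 123 mid [  493. -1191.] ext [ 51. 171.  57.] ztop 74.0
scene [630.  40.] 817 mid [  -45. -1209.] ext [ 68. 310.  59.] ztop 75.0
scene [448.  32.] 651 mid [ 489. -964.] ext [131. 148.  60.] ztop 75.0
scene [408.  51.] 386 mid [ 554. -800.] ext [66. 93. 20.] ztop 34.0
scene [447.  57.] 544 mid [ 433. -859.] ext [ 95. 123.  26.] ztop 39.0
scene [622.  80.] 1284 mid [ -61. -975.] ext [105.  94.  59.] ztop 74.0
scene [439.  80.] 269 mid [ 412. -703.] ext [106.  23.  21.] ztop 35.0
scene [429.  89.] 211 mid [ 417. -649.] ext [116.  17.  12.] ztop 25.0
scene [423. 102.] 558 mid [ 410. -577.] ext [114.  68.  18.] ztop 34.0
scene [414. 118.] 276 mid [ 400. -503.] ext [107.  19.  16.] ztop 30.0
scene [614. 123.] 659 mid [ -73. -757.] ext [122.  30.  25.] ztop 51.0
scene [402. 127.] 329 mid [ 424. -450.] ext [161.  21.  13.] ztop 26.0
scene [341. 135.] 413 mid [ 520. -315.] ext [51. 52. 34.] ztop 48.0
scene [395. 136.] 321 mid [ 412. -402.] ext [113.  20.  17.] ztop 31.0
scene [312. 158.] 775 mid [ 535. -195
[... 2187 characters left out ...]
 -289.] ext [153.  84.  27.] ztop 40.0
side [390. 180.] 222 mid [ 326. -229.] ext [56. 92. 25.] ztop 40.0
side [336. 193.] 523 mid [ 430. -136.] ext [71. 76. 33.] ztop 48.0
side [285. 196.] 339 mid [534. -81.] ext [52. 50. 33.] ztop 49.0
side [303. 215.] 194 mid [457. -15.] ext [21. 19. 35.] ztop 49.0
side [280. 240.] 2087 mid [476.  71.] ext [146. 122.  40.] ztop 54.0
side [346. 225.] 475 mid [367. -26.] ext [52. 54. 33.] ztop 49.0
side [228. 268.] 1089 mid [524. 167.] ext [70. 70. 33.] ztop 50.0
side [332. 285.] 902 mid [318. 184.] ext [59. 30. 27.] ztop 75.0
side [310. 312.] 2619 mid [357. 200.] ext [171.  91.  60.] ztop 75.0
side [429. 338.] 55 mid [166. 189.] ext [15. 11.  5.] ztop 17.0
```

View pics/crop0.png

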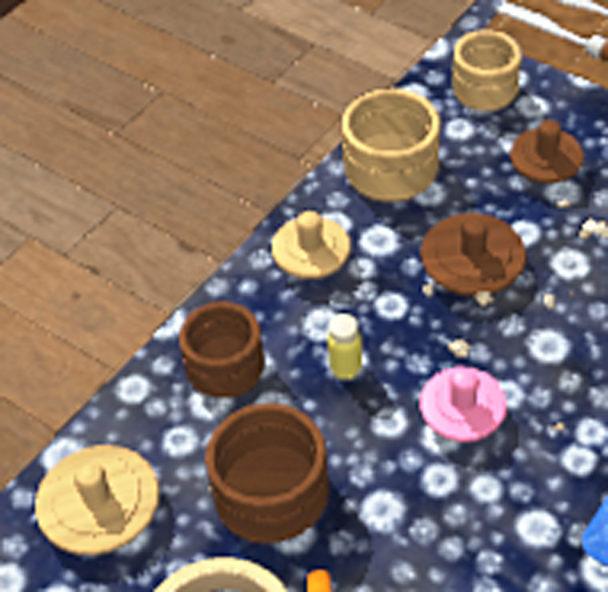

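Every size and height fits the description: lid knob tops at about 49–52 mm, boxes at 44 and 54 mm. The pink lid (335,241) and the ring at (253,312) are not part of the job. Next I move the wrist camera over the group, with yaw −90°.

```bash
python3 -c "
from rig import *
print(tcp_to_tips, tcp_to_tips() if callable(tcp_to_tips) else '')"
python3 -m creep '100 -2.8 -3 0 1.5;100 -5.6 -6 0 3;100 -8.4 -9 0 4.5;100 -11.2 -12 0 6;100 -14 -15 0 7.5;100 -16.8 -18 0 9;100 -19.6 -21 0 10.5;100 -22.4 -24 0 12;100 -25.2 -27 0 13.5;100 -28 -30 0 15;100 -30.8 -33 0 16.5;100 -33.6 -36 0 18;100 -36.4 -39 0 19.5;100 -38.8 -42.4 0 20.3;100 -38.8 -42.4 0 20.3;100 -38.8 -42.4 0 20.3;100 -38.8 -42.4 0 20.3;100 -38.8 -42.4 0 20.3'
python3 - <<'E'
from h import *
s=sense();print(s['clock'],s['eef_pos'],s['tcp_rot'])
c,f=cam('wrist');im,d=grab_frame('wrist');cv2.imwrite('pics/w1.png',im)
X=cloud(c,f,d);z=X[...,2];np.save('pics/w1.npy',X)
m=((z>8)&(z<75)&(d>0)).astype(np.uint8)
k,l,st,ce=cv2.connectedComponentsWithStats(m)
for i in range(1,k):
    if st[i,4]>150:
        P=X[l==i]
        t=P[P[:,2]>np.percentile(P[:,2],97)-4]; a=(t.min(0)+t.max(0))/2
        lo=np.percentile(P,1,0);hi=np.percentile(P,99,0)
        print(ce[i].round(),st[i,4],'mid',((lo+hi)/2).round(1)[:2],'ext',(hi-lo).round(),'zmax',P[:,2].max().round(1),'top mid',a.round(1)[:2],'topext',np.ptp(t,0).round(1))
E
```

```text
173.4 
clock: 1.95
eef_pos: [479.3, -76.1, 404.5]
tcp_rot: [3.141, 0.001, -1.573]
contact_force: [0.2, 0.2, 0.7]
opening: 1.0
1.95 [479.25328391 -76.09018855 404.45672397] [ 3.14082151e+00  8.74745514e-04 -1.57252383e+00]
[446. 110.] 5541 mid [ 536.9 -194.6] ext [70. 72. 48.] zmax 57.3 top mid [ 536.3 -196.1] topext [75.3 76.1  6.1]
[614. 209.] 3165 mid [ 451.9 -402.6] ext [189.  22.  20.] zmax 29.4 top mid [ 394.7 -403.6] topext [77.3 20.4  5.5]
[ 88. 123.] 4674 mid [524.  162.9] ext [73. 74. 33.] zmax 51.3 top mid [524.5 162.8] topext [17.9 18.1  7.2]
[328. 113.] 2603 mid [534.4 -84.3] ext [54. 55. 33.] zmax 51.0 top mid [534.2 -84.6] topext [17.5 17.   6. ]
[212. 122.] 2771 mid [526.4  29.7] ext [52. 53. 37.] zmax 46.7 top mid [525.8  30.5] topext [54.6 55.3  5.5]
[560. 126.] 3678 mid [ 521.5 -314.3] ext [53. 53. 37.] zmax 47.4 top mid [ 521.3 -315.4] topext [54.9 56.5  6.1]
[118. 236.] 11084 mid [388.3 146.9] ext [174. 181.  64.] zmax 75.0 top mid [337.5 186.8] topext [44.8 79.8 12.6]
[266. 188.] 549 mid [458.8 -19.6] ext [20. 21. 41.] zmax 51.4 top mid [457.4 -18.8] topext [18.3
[... 423 characters left out ...]
66.3 -28. ] topext [16.5 17.3  6.6]
[533. 273.] 1536 mid [ 352.7 -322.5] ext [44. 48. 24.] zmax 32.6 top mid [ 352.  -324.1] topext [46.4 52.5  4.7]
[478. 282.] 262 mid [ 338.4 -261.9] ext [38. 40. 12.] zmax 20.6 top mid [ 337.1 -262.8] topext [40.1 39.5  4.7]
[ 29. 332.] 476 mid [309.3 239.2] ext [29.  8. 24.] zmax 75.0 top mid [310.  240.3] topext [33.1  5.8  4.5]
[620. 334.] 647 mid [ 257.7 -455.2] ext [25. 56.  4.] zmax 13.0 top mid [ 257.6 -454.7] topext [26.8 61.6  5. ]
[412. 350.] 731 mid [ 249.8 -192.3] ext [21. 50. 18.] zmax 36.7 top mid [ 248.2 -188. ] topext [22.5 41.9  4.7]
[129. 393.] 216 mid [169.9 179.6] ext [15. 24. 10.] zmax 19.8 top mid [167.7 180. ] topext [12.  27.4  5.3]
```

```bash
sleep 1
```

```text
(no output)
```

View pics/w1.png

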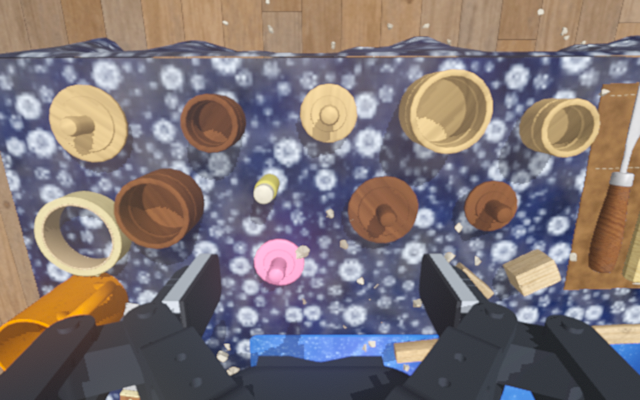

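The wrist view from above shows the four lids, four boxes, the bottle (266,187) and the pink lid (278,262), clearly separated. The walnut large box (160,208) merged with the ring and mug, so I measure it alone, and fit circles to all the rims.

Run:
```python
import numpy as np
from scipy.optimize import least_squares
X=np.load('pics/w1.npy').reshape(-1,3)
def fit(name,c,zl,zh,r,rlim):
    P=X[(X[:,2]>zl)&(X[:,2]<zh)&(np.hypot(X[:,0]-c[0],X[:,1]-c[1])<rlim)]
    # min enclosing circle and centroid-based
    import cv2
    (cx,cy),R=cv2.minEnclosingCircle(P[:,:2].astype(np.float32).reshape(-1,1,2))
    med=np.percentile(P[:,:2],[1,99],0).mean(0)
    print(name,len(P),'enc',round(cx,1),round(cy,1),round(R,1),'pct',med.round(1),'z',np.percentile(P[:,2],[10,50,90]).round(1))
fit('WLbox',(437,95),51,60,38,44)
fit('MLbox',(536,-195.5),51,60,38,44)
fit('WSbox',(526,30),42,50,28,34)
fit('MSbox',(521.5,-315),42,50,28,34)
for n,c,r in(('MLlid',(524,163),40),('MSlid',(534.4,-84.4),30),('WLlid',(430,-145),40),('WSlid',(434.4,-263.7),30)):
    fit(n+' cap',c,17,26,r,r+6); fit(n+' knobtop',c,48,54,10,14)
fit('bottle',(457,-18),46,54,12,14)
```

```text
WLbox 1377 enc 437.8 93.6 38.3 pct [438.4  93.4] z [52.5 54.1 55.2]
MLbox 1676 enc 536.5 -196.1 38.2 pct [ 536.5 -195.6] z [52.7 54.2 55.2]
WSbox 1024 enc 526.1 30.6 28.0 pct [525.9  30.5] z [42.9 44.1 45.1]
MSbox 1117 enc 520.9 -315.4 28.4 pct [ 521.1 -315.3] z [42.9 44.2 45.2]
MLlid cap 4040 enc 524.1 163.6 39.6 pct [524.  163.1] z [18.7 20.4 22. ]
MLlid knobtop 148 enc 524.2 163.0 8.1 pct [524.1 162.9] z [48.2 48.8 49.9]
MSlid cap 2249 enc 534.1 -84.3 29.2 pct [534.3 -84.3] z [18.5 20.  21.7]
MSlid knobtop 165 enc 534.3 -84.3 7.9 pct [534.4 -84.1] z [48.3 49.  49.9]
WLlid cap 3335 enc 429.6 -145.0 39.2 pct [ 430.1 -144.9] z [19.  20.6 22.2]
WLlid knobtop 134 enc 430.0 -145.1 7.7 pct [ 430. -145.] z [48.3 49.2 50.3]
WSlid cap 1657 enc 434.1 -264.2 29.5 pct [ 434.6 -263.7] z [18.6 20.2 22. ]
WSlid knobtop 136 enc 434.6 -263.6 8.2 pct [ 434.8 -263.5] z [48.2 49.2 50.2]
bottle 275 enc 457.0 -18.6 9.8 pct [457.4 -18.8] z [47.9 49.1 50. ]
```

Heights and sizes all match (rims at 54 and 44 mm, knob tops at 49 mm). First lid is maple small, knob at (534.3, −84.3). The small pale lid (328,113) is the maple one, and the pink one at (278,262) is the look-alike to leave alone. The picture already distinguishes them clearly, but here is a confirming crop as I approach.

```bash
python3 - <<'E'
import cv2
im=cv2.imread('pics/w1.png');cv2.imwrite('pics/w1c.png',cv2.resize(im[60:300,180:480],None,fx=2.5,fy=2.5,interpolation=cv2.INTER_CUBIC))
E
python3 -m creep '50 0.4 -2.8 2.5 0;50 0.8 -5.5 5 0;50 0.8 -5.5 8 0;50 0.8 -5.5 11 0;50 0.8 -5.5 14 0;50 0.8 -5.5 16 0;50 0.8 -5.5 17.5 0;50 0.8 -5.5 17.5 0;50 0.8 -5.5 17.5 0' 50
```

```text
clock: 2.9
eef_pos: [534.1, -84.7, 229.7]
tcp_rot: [3.141, 0.001, -1.574]
contact_force: [0.8, -0.8, 1.0]
opening: 0.499
```

View pics/w1c.png

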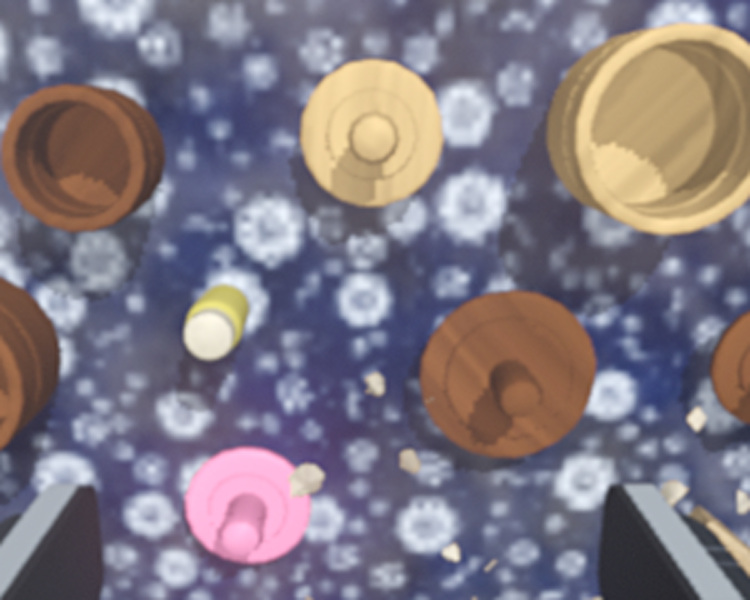

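Run:
```python
from h import *
s=sense();print(s['clock'],s['eef_pos'],s['tcp_rot'],s['opening'])
c,f=cam('wrist');im,d=grab_frame('wrist')
t=s['eef_pos']
cv2.imwrite('pics/w2.png',im)
X=cloud(c,f,d).reshape(-1,3)
def fit(n,c0,zl,zh,rl):
    P=X[(X[:,2]>zl)&(X[:,2]<zh)&(np.hypot(X[:,0]-c0[0],X[:,1]-c0[1])<rl)]
    if len(P)<20: print(n,'none');return
    (a,b),R=cv2.minEnclosingCircle(P[:,:2].astype(np.float32).reshape(-1,1,2));print(n,len(P),a,b,R,np.percentile(P[:,:2],[1,99],0).mean(0))
fit('cap',(534,-84),17,26,36);fit('knob',(534,-84),46,54,14)
```

```text
2.9 [534.12387342 -84.70840043 229.71200629] [ 3.14065978e+00  9.28860681e-04 -1.57376541e+00] 0.49856711388913805
cap 6116 534.49853515625 -84.10948944091797 29.4521541595459 [534.84844979 -84.39358756]
knob 833 534.709716796875 -84.34661102294922 8.786152839660645 [534.79196781 -84.35481907]
```

View pics/w2.png

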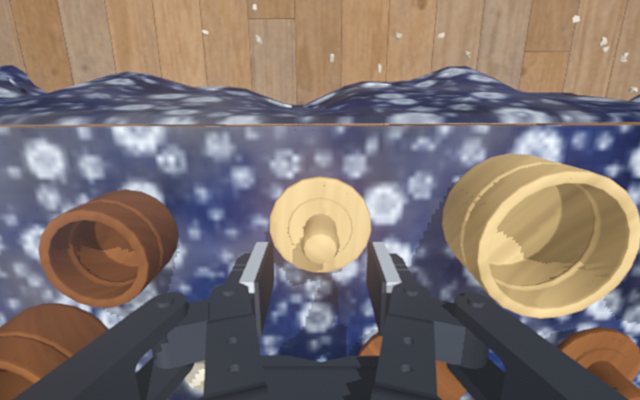

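The crop confirms the pale maple small lid, and the wrist view shows its knob (320,247) centred between the pads (258 and 383). I descend and close.

```bash
python3 -m creep '50 0 0 1.7 0;50 0 0 3.4 0;50 0 0 3.4 0;0 0 0 3.4 0;0 0 0 3.4 0;0 0 0 3.4 0;0 0 0 3.4 0;0 0 0 3.4 0' 50
```

```text
clock: 3.75
eef_pos: [535.0, -84.7, 197.6]
tcp_rot: [-3.139, 0.0, -1.574]
contact_force: [-0.6, 0.5, 7.2]
opening: 0.199
```

```bash
python3 -m creep '0 0 0 -0.5 0;0 0 0 -1.5 0;0 0 0 -3.5 0;0 0 0 -5.5 0;0 0 0 -7.5 0;0 0 0 -7.5 0;0 0 0 -7.5 0' 60
python3 - <<'E'
from h import *
s=sense();print(s['eef_pos'],s['tcp_rot'],s['opening'])
im,d=grab_frame('wrist');cv2.imwrite('pics/w3.png',im)
im,d=grab_frame('side');cv2.imwrite('pics/s3.png',im[100:300,180:460].repeat(2,0).repeat(2,1))
E
```

```text
clock: 4.45
eef_pos: [534.8, -84.7, 273.2]
tcp_rot: [-3.138, 0.0, -1.573]
contact_force: [0.1, -0.7, -1.2]
opening: 0.194
[534.83114159 -84.70810225 273.24888722] [-3.13801670e+00  2.16417208e-04 -1.57346529e+00] 0.19403795167748145
```

View pics/w3.png

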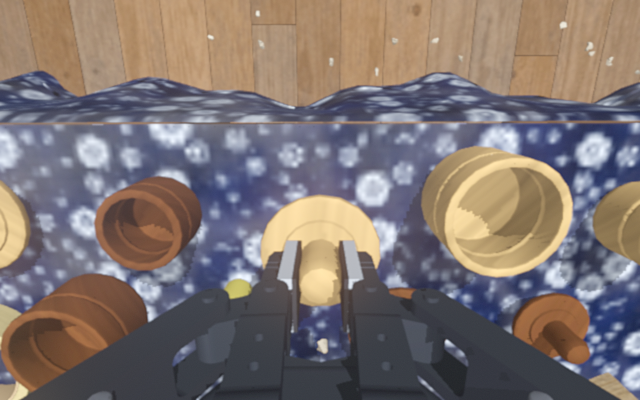

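View pics/s3.png

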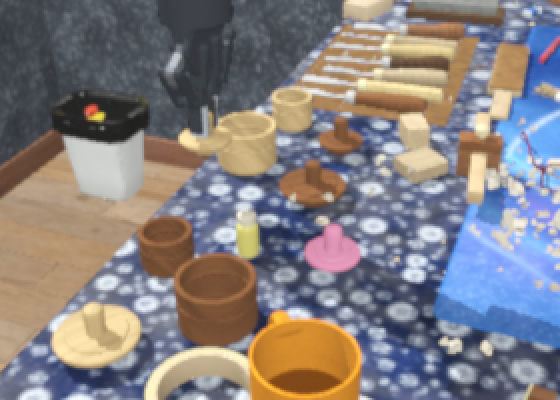

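The lid is held and lifted, plug clear. Now over to the maple small box at (521, −315.3), with a look before lowering.

```bash
python3 -m creep '0 1.5 0.1 0 0;0 4 0.3 0 0;0 7 0.4 0 0;0 10 0.6 0 0;0 13 0.8 0 0;0 16 1 0 0;0 19 1.1 0 0;0 21.5 1.2 0 0;0 23.1 1.3 0 0;0 23.1 1.3 0 0;0 23.1 1.3 0 0;0 23.1 1.3 0 0' 60
cat >> h.py <<'E'
def fitc(X,n,c0,zl,zh,rl,rmin=0):
    X=X.reshape(-1,3);r=np.hypot(X[:,0]-c0[0],X[:,1]-c0[1])
    P=X[(X[:,2]>zl)&(X[:,2]<zh)&(r<rl)&(r>rmin)]
    if len(P)<15: print(n,'few',len(P));return
    (a,b),R=cv2.minEnclosingCircle(P[:,:2].astype(np.float32).reshape(-1,1,2))
    print(n,len(P),'enc',round(a,1),round(b,1),round(R,1),'pct',np.percentile(P[:,:2],[1,99],0).mean(0).round(1),'z',np.percentile(P[:,2],[10,50,90]).round(1))
E
python3 - <<'E'
from h import *
s=sense();t=s['eef_pos'];print(t,s['tcp_rot'],s['opening'])
c,f=cam('wrist');im,d=grab_frame('wrist');cv2.imwrite('pics/w4.png',im)
X=cloud(c,f,d)
zc=21+t[2]-197.6
fitc(X,'cap',t,zc-4,zc+4,34)
fitc(X,'box',(521,-315.3),40,48,34)
E
```

```text
clock: 5.75
eef_pos: [520.6, -314.8, 271.5]
tcp_rot: [-3.141, 0.001, -1.573]
contact_force: [0.0, 0.7, -0.6]
opening: 0.196
[ 520.60994264 -314.75068374  271.53887193] [-3.14118163e+00  1.36018070e-03 -1.57305358e+00] 0.1962546708586183
cap 5058 enc 519.9 -314.2 29.4 pct [ 520.2 -314.4] z [92.5 93.7 95.5]
box 1097 enc 525.5 -316.2 27.1 pct [ 536.8 -316.3] z [42.9 44.2 45.1]
```

View pics/w4.png

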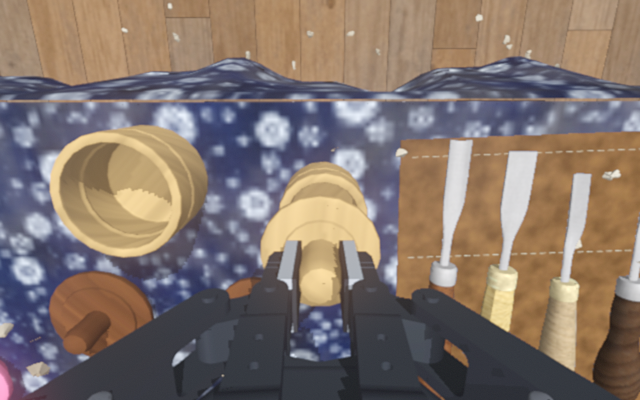

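```bash
python3 -m creep '0 0.1 -0.1 1 0;0 0.1 -0.1 2 0;0 0.1 -0.1 2.6 0;0 0.1 -0.1 3.2 0;0 0.1 -0.1 3.6 0;0 0.1 -0.1 4 0;0 0.1 -0.1 4.2 0;0 0.1 -0.1 4.3 0;0 0.1 -0.1 4.3 0;0 0.1 -0.1 4.3 0' 60
```

```text
clock: 6.8
eef_pos: [521.9, -315.7, 228.9]
tcp_rot: [-3.141, 0.001, -1.573]
contact_force: [-0.7, 0.5, -0.6]
opening: 0.2
```

```bash
python3 -m creep '0 0 0 0.1 0;0 0 0 0.1 0;50 0 0 0.1 0;50 0 0 0.1 0;50 0 0 0.1 0;50 0 0 0.1 0;50 0 0 -2 0;50 0 0 -5 0;50 0 0 -7.5 0;50 0 0 -7.5 0;50 0 0 -7.5 0'
python3 - <<'E'
from h import *
s=sense();t=s['eef_pos'];print(t,s['contact_force'],s['opening'])
c,f=cam('wrist');im,d=grab_frame('wrist');cv2.imwrite('pics/w5.png',im)
X=cloud(c,f,d)
fitc(X,'cap',(521,-315.3),48,56,34);fitc(X,'knob',(521,-315.3),76,84,14)
fitc(X,'WSlid knob',(434.5,-263.7),45,54,14);fitc(X,'WSlid cap',(434.5,-263.7),17,26,34)
E
```

```text
clock: 7.9
eef_pos: [521.8, -315.8, 304.2]
tcp_rot: [-3.14, 0.0, -1.573]
contact_force: [0.2, 0.5, 0.7]
opening: 0.5
[ 521.80568236 -315.7697169   304.18705295] [0.16516106 0.49281398 0.7220562 ] 0.49957236446703623
cap 4288 enc 521.1 -315.5 29.4 pct [ 521.8 -315.4] z [49.8 51.  52.8]
knob 592 enc 521.8 -315.5 9.2 pct [ 521.9 -315.7] z [77.4 79.4 80.8]
WSlid knob few 0
WSlid cap 999 enc 432.7 -272.9 27.5 pct [ 433.3 -280.9] z [18.7 20.  21.8]
```

View pics/w5.png

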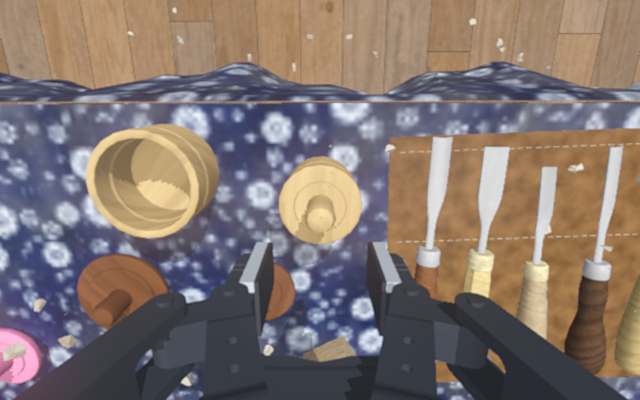

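Maple small is seated: its cap top reads about 51–52 mm (expected 52) and the box hasn't moved. Next is the walnut small lid, the small brown one at (434.5, −263.7).

```bash
python3 -m creep '50 -1.3 2.2 0 0;50 -2.6 4.4 0 0;50 -3.9 6.6 0 0;50 -5.2 8.7 0 0;50 -5.2 8.7 2 0;50 -5.2 8.7 4 0;50 -5.2 8.7 6 0;50 -5.2 8.7 7.4 0;50 -5.2 8.7 7.4 0;50 -5.2 8.7 7.4 0'
python3 - <<'E'
from h import *
s=sense();t=s['eef_pos'];print(t,s['contact_force'],s['opening'])
c,f=cam('wrist');im,d=grab_frame('wrist');cv2.imwrite('pics/w6.png',im)
X=cloud(c,f,d)
fitc(X,'WSlid knob',(434.5,-263.7),46,54,14);fitc(X,'WSlid cap',(434.5,-263.7),17,26,34)
E
```

```text
clock: 8.95
eef_pos: [434.3, -263.1, 228.7]
tcp_rot: [3.14, 0.002, -1.573]
contact_force: [0.8, 0.4, 1.4]
opening: 0.5
[ 434.29365637 -263.12825006  228.66281678] [0.78811886 0.4424493  1.41922815] 0.4999548908554138
WSlid knob 837 enc 434.6 -264.8 8.6 pct [ 434.8 -264.7] z [47.  48.6 49.8]
WSlid cap 6144 enc 434.4 -264.7 29.4 pct [ 434.9 -264.5] z [18.8 20.  21.8]
```

View pics/w6.png

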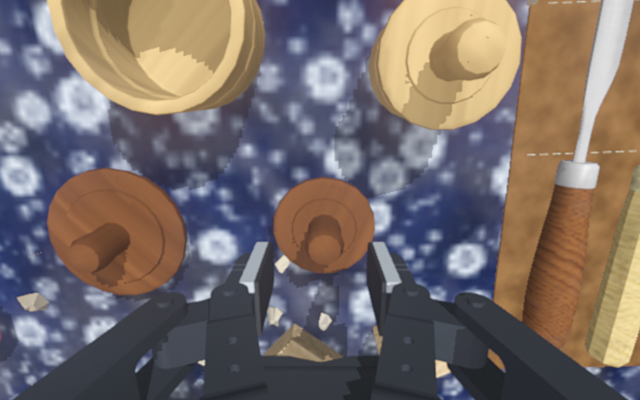

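The wrist view shows the walnut small lid, knob at (323,247), about 1.5 mm off to the right. I correct for that, grasp and lift.

```bash
python3 -m creep '50 0.15 0 1.5 0;50 0.15 0 3 0;50 0.15 0 3 0;0 0.15 0 3 0;0 0.15 0 3 0;0 0.15 0 3 0;0 0.15 0 3 0;0 0.15 0 3 0' 60
```

```text
clock: 9.8
eef_pos: [434.9, -265.0, 200.3]
tcp_rot: [-3.14, 0.001, -1.573]
contact_force: [-1.9, 0.7, 8.2]
opening: 0.196
```

```bash
python3 -m creep '0 0 0 -0.5 0;0 0 0 -2 0;0 0 0 -4.5 0;0 0 0 -7 0;0 -1.5 -0.5 -7.5 0;0 -4.5 -1.4 -7.5 0;0 -8 -2.5 -7.5 0;0 -12 -3.7 -7.5 0;0 -16 -4.9 -7.5 0;0 -20 -6.1 -7.5 0;0 -23.5 -7.2 -7.5 0;0 -26.5 -8.1 -7.5 0;0 -28.5 -8.7 -7.5 0;0 -29.6 -9.05 -7.5 0;0 -29.6 -9.05 -7.5 0;0 -29.6 -9.05 -7.5 0;0 -29.6 -9.05 -7.5 0'
python3 - <<'E'
from h import *
s=sense();t=s['eef_pos'];print(t,s['contact_force'],s['opening'])
c,f=cam('wrist');im,d=grab_frame('wrist');cv2.imwrite('pics/w7.png',im)
X=cloud(c,f,d);zc=21+t[2]-200.3;print(zc)
fitc(X,'cap',t,zc-4,zc+4,34);fitc(X,'box',(526,30.5),40,48,34)
E
```

```text
clock: 11.5
eef_pos: [525.6, 29.8, 275.7]
tcp_rot: [-3.141, 0.001, -1.574]
contact_force: [0.6, -0.3, -0.8]
opening: 0.197
[525.55347854  29.84109054 275.69091308] [ 0.64445889 -0.29607759 -0.80523584] 0.1973137899531937
96.39091307842097
cap 5108 enc 525.0 30.1 29.4 pct [525.5  30.1] z [93.9 95.2 97.1]
box 1039 enc 531.0 31.2 27.2 pct [542.3  31. ] z [42.8 44.2 45.1]
```

View pics/w7.png

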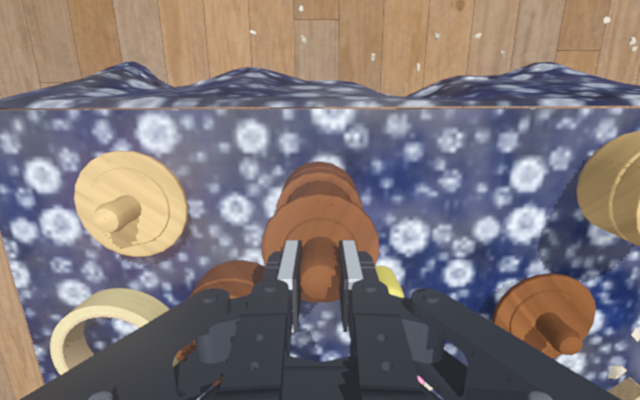

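```bash
python3 -m creep '0 -0.05 -0.05 1 0;0 -0.05 -0.05 2 0;0 -0.05 -0.05 2.7 0;0 -0.05 -0.05 3.3 0;0 -0.05 -0.05 3.8 0;0 -0.05 -0.05 4.1 0;0 -0.05 -0.05 4.3 0;0 -0.05 -0.05 4.4 0;0 -0.05 -0.05 4.5 0;0 -0.05 -0.05 4.5 0' 60
```

```text
clock: 12.55
eef_pos: [526.3, 30.4, 231.4]
tcp_rot: [-3.14, 0.001, -1.574]
contact_force: [-2.4, 0.3, 6.5]
opening: 0.194
```

```bash
python3 -m creep '50 0 0 0 0;50 0 0 0 0;50 0 0 0 0;50 0 0 0 0;50 0 0 -2 0;50 0 0 -5 0;50 0 0 -7.5 0;50 0 0 -7.5 0;50 0 0 -7.5 0'
python3 - <<'E'
from h import *
s=sense();t=s['eef_pos'];print(t,s['contact_force'],s['opening'])
c,f=cam('wrist');im,d=grab_frame('wrist');cv2.imwrite('pics/w8.png',im)
X=cloud(c,f,d)
fitc(X,'cap',(526,30.5),48,56,34);fitc(X,'knob',(526,30.5),76,84,14)
fitc(X,'MLlid',(524,163),17,26,44);fitc(X,'MLk',(524,163),46,54,14);fitc(X,'bottle',(457,-18),46,54,16)
E
```

```text
clock: 13.45
eef_pos: [526.2, 30.3, 306.6]
tcp_rot: [-3.139, 0.001, -1.574]
contact_force: [-0.2, 0.1, -0.7]
opening: 0.498
[526.17315588  30.33255605 306.63083464] [-0.18431598  0.14179927 -0.71730074] 0.49760946407287127
cap 4207 enc 525.7 30.8 29.3 pct [526.2  30.7] z [49.8 51.  52.7]
knob 582 enc 526.3 30.8 9.2 pct [526.3  30.7] z [77.1 79.4 80.8]
MLlid 6469 enc 524.1 163.8 39.5 pct [524.7 163.1] z [18.9 20.5 22. ]
MLk 423 enc 524.1 163.0 9.0 pct [524.6 163.3] z [46.7 48.5 49.7]
bottle few 0
```

View pics/w8.png

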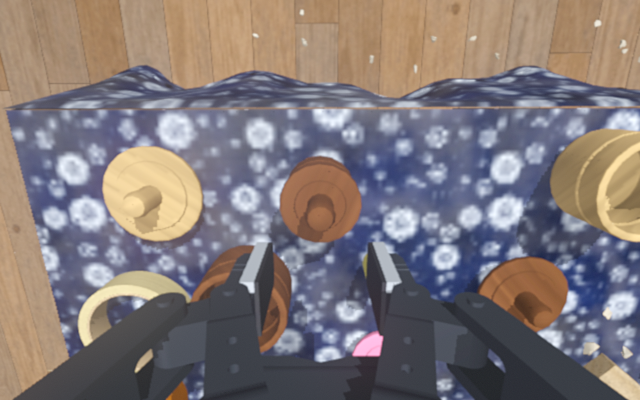

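Walnut small is seated (cap top about 52 mm). Next is the maple large lid at (524.3, 163.1).

```bash
python3 -m creep '50 -2 0 0 0;50 -5 0.1 0 0;50 -8.5 0.1 0 0;50 -11.5 0.2 0 0;50 -13.3 0.2 0 0;50 -13.3 0.2 2 0;50 -13.3 0.2 4.5 0;50 -13.3 0.2 6.5 0;50 -13.3 0.2 7.7 0;50 -13.3 0.2 7.7 0;50 -13.3 0.2 7.7 0'
python3 - <<'E'
from h import *
s=sense();t=s['eef_pos'];print(t,s['contact_force'],s['opening'])
c,f=cam('wrist');im,d=grab_frame('wrist');cv2.imwrite('pics/w9.png',im)
X=cloud(c,f,d)
fitc(X,'MLlid',(524,163),17,26,44);fitc(X,'MLk',(524,163),46,54,14)
E
```

```text
clock: 14.6
eef_pos: [524.3, 163.3, 228.8]
tcp_rot: [-3.142, 0.0, -1.574]
contact_force: [-0.8, 0.3, 0.5]
opening: 0.502
[524.34729855 163.31957801 228.78002262] [-0.76095167  0.33536737  0.51539151] 0.5020758402630014
MLlid 11579 enc 524.2 164.2 39.4 pct [524.8 164. ] z [19.1 20.7 22.1]
MLk 844 enc 524.6 164.1 9.1 pct [524.6 163.9] z [47.  48.5 49.8]
```

View pics/w9.png

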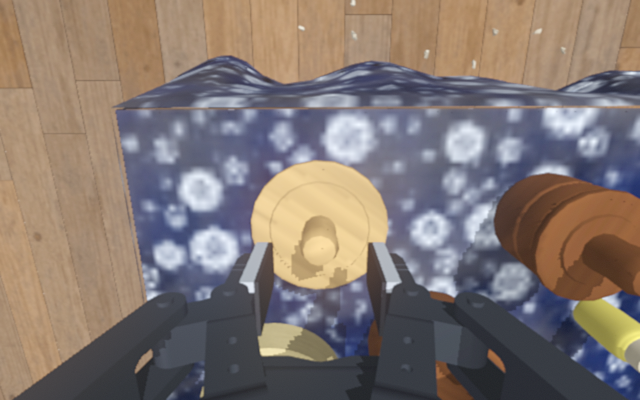

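The knob (319,247) is centred between the pads, and the large pale lid is confirmed. I grasp it.

```bash
python3 -m creep '50 -0.05 0 1.5 0;50 -0.05 0 3 0;50 -0.05 0 3 0;0 -0.05 0 3 0;0 -0.05 0 3 0;0 -0.05 0 3 0;0 -0.05 0 3 0;0 -0.05 0 3 0' 60
```

```text
clock: 15.45
eef_pos: [524.7, 164.0, 199.6]
tcp_rot: [-3.14, 0.001, -1.574]
contact_force: [0.6, -0.7, -0.9]
opening: 0.197
```

```bash
python3 -m creep '0 0 0 -1 0;0 0 0 -3.5 0;0 0 0 -6.5 0;0 0 0 -9.5 0;0 0 0 -12 0;0 1.5 -0.1 -12 0;0 5 -0.2 -12 0;0 9 -0.3 -12 0;0 13 -0.5 -12 0;0 17 -0.6 -12 0;0 21 -0.8 -12 0;0 25 -0.9 -12 0;0 29 -1.1 -12 0;0 32.5 -1.2 -12 0;0 35 -1.3 -12 0;0 36 -1.3 -10 0;0 36 -1.3 -8.5 0;0 36 -1.3 -8.5 0;0 36 -1.3 -8.5 0'
python3 - <<'E'
from h import *
s=sense();t=s['eef_pos'];print(t,s['contact_force'],s['opening'])
c,f=cam('wrist');im,d=grab_frame('wrist');cv2.imwrite('pics/w10.png',im)
X=cloud(c,f,d);zc=21+t[2]-199.6;print(zc)
fitc(X,'cap',t,zc-4,zc+4,44);fitc(X,'box',(536.5,-195.9),50,58,44)
E
```

```text
clock: 17.35
eef_pos: [536.1, -195.5, 283.7]
tcp_rot: [3.141, 0.002, -1.573]
contact_force: [0.3, 0.3, -1.4]
opening: 0.194
[ 536.06688433 -195.48753369  283.73368521] [ 0.26652869  0.25559577 -1.38583108] 0.19401316417692943
105.13368520585638
cap 11505 enc 535.3 -195.1 39.4 pct [ 536.2 -195.1] z [103.2 104.6 106.2]
box 1203 enc 550.3 -196.6 35.2 pct [ 563.2 -196.8] z [52.9 54.2 55.2]
```

View pics/w10.png

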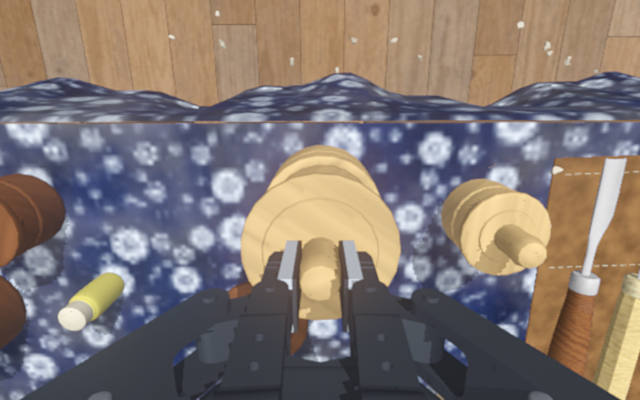

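```bash
python3 -m creep '0 0.1 -0.05 1 0;0 0.1 -0.05 1.8 0;0 0.1 -0.05 2.5 0;0 0.1 -0.05 3.1 0;0 0.1 -0.05 3.6 0;0 0.1 -0.05 3.9 0;0 0.1 -0.05 4.2 0;0 0.1 -0.05 4.3 0;0 0.1 -0.05 4.4 0;0 0.1 -0.05 4.4 0' 60
```

```text
clock: 18.4
eef_pos: [537.1, -196.5, 240.5]
tcp_rot: [-3.14, 0.001, -1.573]
contact_force: [0.1, 0.1, -0.2]
opening: 0.196
```

```bash
python3 -m creep '0 0 0 0.05 0;50 0 0 0.05 0;50 0 0 0.05 0;50 0 0 0.05 0;50 0 0 0.05 0;50 0 0 -2 0;50 0 0 -5 0;50 0 0 -7 0;50 0 0 -7 0;50 0 0 -7 0'
python3 - <<'E'
from h import *
s=sense();t=s['eef_pos'];print(t,s['tcp_rot'],s['contact_force'],s['opening'])
c,f=cam('wrist');im,d=grab_frame('wrist');cv2.imwrite('pics/w11.png',im)
X=cloud(c,f,d)
fitc(X,'cap',(536.5,-196),57,66,44);fitc(X,'knob',(536.5,-196),86,94,14)
E
```

```text
clock: 19.4
eef_pos: [536.9, -196.6, 310.5]
tcp_rot: [-3.14, 0.001, -1.573]
contact_force: [-0.3, 0.1, -0.4]
opening: 0.498
[ 536.88712554 -196.55808339  310.54483964] [-3.13953083e+00  8.29985241e-04 -1.57313591e+00] [-0.32676016  0.06581769 -0.43015719] 0.49837743624558734
cap 8757 enc 536.5 -196.2 39.4 pct [ 537.4 -196.2] z [60.  61.6 63. ]
knob 610 enc 536.8 -196.2 9.2 pct [ 537.3 -196.2] z [87.3 89.4 90.7]
```

View pics/w11.png

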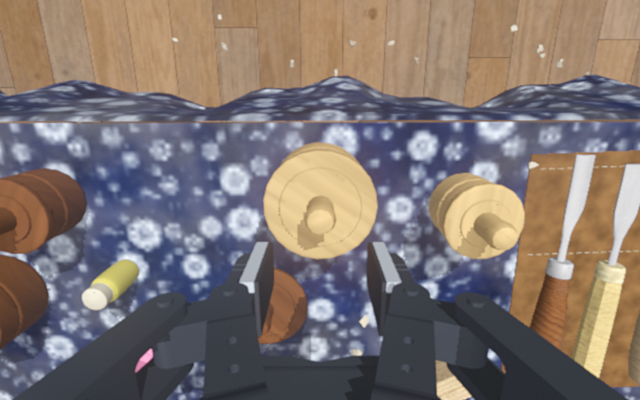

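Maple large is seated (cap top about 62 mm). Last is the walnut large lid at (430, −145).

```bash
python3 -m creep '50 -1 2 0 0;50 -2.3 4.8 0 0;50 -3.7 7.6 0 0;50 -4.7 9.8 0 0;50 -5.15 10.7 0 0;50 -5.15 10.7 2 0;50 -5.15 10.7 4.5 0;50 -5.15 10.7 6.8 0;50 -5.15 10.7 8.1 0;50 -5.15 10.7 8.1 0;50 -5.15 10.7 8.1 0'
python3 - <<'E'
from h import *
s=sense();t=s['eef_pos'];print(t,s['contact_force'],s['opening'])
c,f=cam('wrist');im,d=grab_frame('wrist');cv2.imwrite('pics/w12.png',im)
X=cloud(c,f,d)
fitc(X,'WLlid',(430,-145),17,26,44);fitc(X,'WLk',(430,-145),46,54,14)
E
```

```text
clock: 20.55
eef_pos: [430.1, -144.7, 228.5]
tcp_rot: [3.141, 0.002, -1.573]
contact_force: [-0.3, -0.2, 0.5]
opening: 0.497
[ 430.14085583 -144.72623394  228.5487746 ] [-0.30514865 -0.15500731  0.48338368] 0.4965573236354365
WLlid 11569 enc 429.7 -145.3 39.3 pct [ 430.3 -145.4] z [19.1 20.7 22.1]
WLk 838 enc 430.0 -145.3 8.7 pct [ 430.1 -145.5] z [46.9 48.6 49.9]
```

View pics/w12.png

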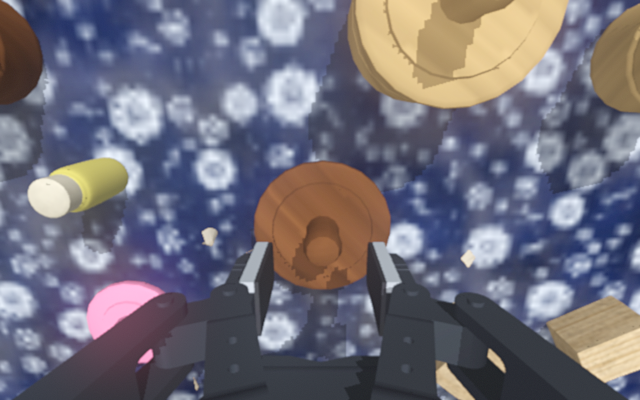

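The walnut large lid's knob (322,247) is centred between the pads. I grasp it.

```bash
python3 -m creep '50 0.05 0 1.5 0;50 0.05 0 3 0;50 0.05 0 3 0;0 0.05 0 3 0;0 0.05 0 3 0;0 0.05 0 3 0;0 0.05 0 3 0;0 0.05 0 3 0' 60
```

```text
clock: 21.4
eef_pos: [430.8, -145.5, 200.0]
tcp_rot: [-3.139, 0.0, -1.573]
contact_force: [-0.6, -2.5, 7.6]
opening: 0.198
```

```bash
python3 -m creep '0 0 0 -1 0;0 0 0 -3.5 0;0 0 0 -6.5 0;0 0 0 -9.5 0;0 0 0 -12 0;0 -1.5 0 -12 0;0 -4.5 -0.1 -12 0;0 -8 -0.2 -12 0;0 -12 -0.3 -12 0;0 -16 -0.4 -12 0;0 -19.5 -0.5 -12 0;0 -22.3 -0.6 -12 0;0 -23.9 -0.65 -12 0;0 -23.9 -0.65 -10 0;0 -23.9 -0.65 -8.5 0;0 -23.9 -0.65 -8.5 0;0 -23.9 -0.65 -8.5 0'
python3 - <<'E'
from h import *
s=sense();t=s['eef_pos'];print(t,s['contact_force'],s['opening'])
c,f=cam('wrist');im,d=grab_frame('wrist');cv2.imwrite('pics/w13.png',im)
X=cloud(c,f,d);zc=21+t[2]-200;print(zc)
fitc(X,'cap',t,zc-4,zc+4,44);fitc(X,'box',(437.9,93.7),50,58,44)
E
```

```text
clock: 23.1
eef_pos: [437.6, 93.4, 285.9]
tcp_rot: [-3.139, 0.001, -1.573]
contact_force: [0.5, 0.6, -1.3]
opening: 0.194
[437.55148475  93.44272353 285.87593161] [ 0.49063914  0.60075562 -1.29732617] 0.1942303253252675
106.87593160576455
cap 11316 enc 436.6 93.4 39.5 pct [437.3  93.6] z [104.7 106.1 107.7]
box 1193 enc 451.3 93.7 35.2 pct [464.3  94. ] z [53.  54.2 55.1]
```

View pics/w13.png

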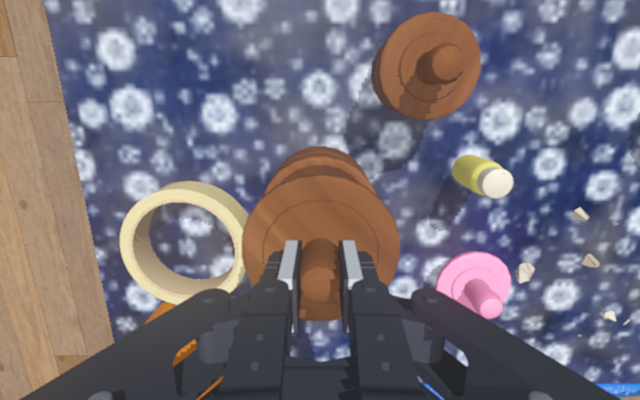

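```bash
python3 -m creep '0 0 -0.05 1 0;0 0 -0.05 1.9 0;0 0 -0.05 2.6 0;0 0 -0.05 3.2 0;0 0 -0.05 3.7 0;0 0 -0.05 4.1 0;0 0 -0.05 4.3 0;0 0 -0.05 4.4 0;0 0 -0.05 4.5 0;0 0 -0.05 4.5 0' 60
```

```text
clock: 24.15
eef_pos: [438.5, 93.4, 241.3]
tcp_rot: [-3.138, 0.001, -1.573]
contact_force: [0.3, -0.1, -1.8]
opening: 0.198
```

```bash
python3 -m creep '0 0 0 0.05 0;50 0 0 0.05 0;50 0 0 0.05 0;50 0 0 0.05 0;50 0 0 0.05 0;50 0 0 -2 0;50 0 0 -5 0;50 0 0 -9 0;50 4 -1 -14 0;50 8 -2 -17 0;50 12 -3 -17 0;50 16 -4 -17 0;50 16 -4 -17 0;50 16 -4 -17 0'
python3 - <<'E'
from h import *
s=sense();t=s['eef_pos'];print(t,s['contact_force'],s['opening'])
c,f=cam('wrist');im,d=grab_frame('wrist');cv2.imwrite('pics/w14.png',im)
X=cloud(c,f,d)
for n,p,z in(('WL',(437.9,93.7),62),('ML',(536.5,-195.9),62),('WS',(526,30.5),52),('MS',(521,-315.3),52)):
    fitc(X,n+' cap',p,z-5,z+4,44 if z>60 else 34);fitc(X,n+' knob',p,z+24,z+32,20)
fitc(X,'bottle',(457,-18),46,54,16)
im,d=grab_frame('side');cv2.imwrite('pics/s14.png',cv2.resize(im[120:320,180:460],None,fx=2.8,fy=2.8))
E
```

```text
clock: 25.55
eef_pos: [477.4, -67.6, 411.1]
tcp_rot: [-3.138, 0.001, -1.576]
contact_force: [-1.0, 0.7, -0.2]
opening: 0.506
[477.3647368  -67.63506444 411.10890673] [-0.99179947  0.72297919 -0.16819595] 0.5056907140529029
WL cap 4001 enc 437.7 93.5 39.5 pct [438.5  92.8] z [59.8 61.5 63.1]
WL knob 269 enc 438.1 92.8 8.9 pct [438.2  92.9] z [87.2 89.3 90.9]
ML cap 5258 enc 536.4 -196.2 39.4 pct [ 536.5 -195.4] z [59.8 61.5 63.1]
ML knob 347 enc 536.4 -195.8 8.9 pct [ 536.8 -195.5] z [87.5 89.4 90.8]
WS cap 2454 enc 525.7 30.7 29.4 pct [525.8  30.2] z [49.6 51.  52.7]
WS knob 311 enc 525.9 30.6 9.3 pct [526.1  30.1] z [77.3 79.2 80.9]
MS cap 2342 enc 520.8 -314.5 29.7 pct [ 521.1 -313. ] z [49.6 51.1 52.9]
MS knob 335 enc 521.0 -314.6 9.0 pct [ 520.8 -314.3] z [77.  79.3 80.9]
bottle 266 enc 457.2 -18.4 9.8 pct [457.4 -18.4] z [47.9 49.1 50. ]
```

View pics/w14.png

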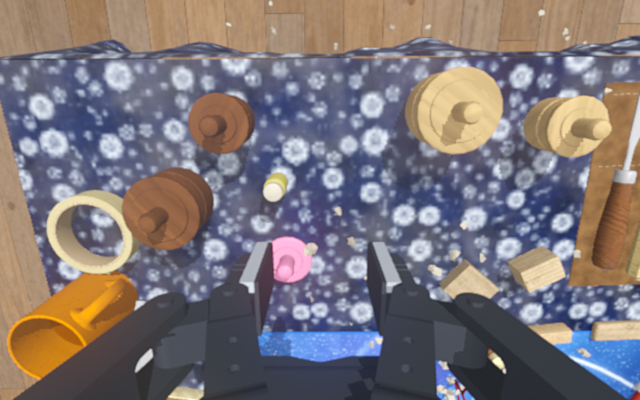

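View pics/s14.png

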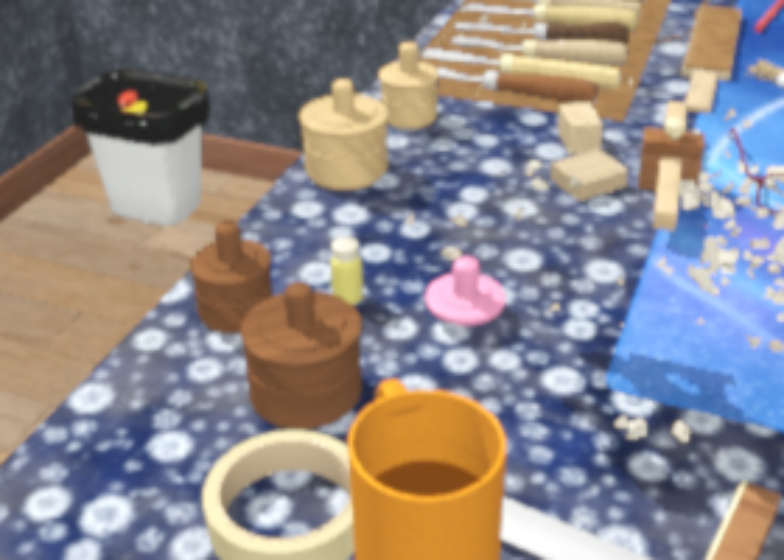

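All four boxes are closed with level lids of the same wood and size. The bottle and the pink lid are where they were, and the gripper is clear. I hand the job in.

```bash
python3 -c "
from rig import *
print(sign_off())"
```

```text
the job is handed in; nothing more can be done
None
```

All four lids are on their own boxes, closed in the order maple small, walnut small, maple large, walnut large. I handed the job in at about 25.7 s of the 96 s allowed.

- **Seating:** in the last wrist picture, with the gripper clear, the cap tops read 61.5 mm on the large boxes (62 expected) and 51 mm on the small ones (52 expected). The same camera also read the caps up to 1 mm low when the lids lay on the table, so this fits full seating.
- **Boxes:** the lids sit within about 1 mm of where I first measured each box. I did not measure the boxes again once they were closed.
- **Bystanders:** the bottle reads within about 0.5 mm of its first position. I did not touch the pink lid; it looks unmoved in the pictures but I did not re-measure it.
- **Forces:** the highest contact force shown at the end of any move was about 8 N.

No check failed.

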